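# Dock a swing-out centrifuge bucket mouth up

### The job

Pick up the steel centrifuge bucket that lies on its side by its two side bosses, slacken the grip in the air so that it swings down about the bosses and hangs mouth up, then grip it firmly again. Set it down gently, mouth up, in the tabbed pocket of the dock under the shelf - the gripper has to lean back to get under the board - and let go. Do not drop it, and leave everything else where it stands.

Things in the scene. Friction and masses are not known exactly. Their poses are not given: they have to be found in the camera images.
- bucket: open rectangular steel centrifuge bucket lying on its side, 110 long, 40 wide, 50 mm high; about 0.16 kg (within 15 percent), heavy solid foot. Origin: middle of its underside as it lies. x runs to the open mouth (foot face at x = -55, mouth at +55 mm), y across through the two side bosses, z up as it lies. Centre of mass about 55 mm from the boss line, towards the foot.
- bucket_bosses (a point): middle of the line through the bosses: 33 mm from bucket middle towards the mouth, 88 mm from the foot face, 25 mm high; axes as the bucket's. Each boss is a dark round flat disc 12 mm across, 4.5 mm proud of the side: 49 mm over both. Gripped there with 40 N or more the bucket keeps its attitude; at 3 to 5 N it swings about them yet is still carried.
- bucket_foot (a point): centre of the bucket's flat closed foot face (50 by 40 mm), the face that must stand on the pocket floor; axes as the bucket's
- dock: fixed stand facing the robot: 8 mm base plate with a pocket, two rear posts (85 mm behind the pocket centre, 112 mm to either side), grey shelf board above, underside 260 mm over the worktop, 260 mm wide, from 30 mm in front of the pocket centre to 100 mm behind it. Origin: on the worktop under the pocket centre; x to the rear, away from the robot, y left, z up.
- pocket (a point): centre of the pocket floor, 8 mm above the worktop; axes as the dock's. Four folded tabs that lean outward, top edges 23 mm above the worktop, bound it: about 64 mm clear along x and 50 mm along y at the floor, 74 and 60 mm at the top. The bucket's 50 mm side goes along x, its bosses along y; either way round is right.
- tube50_a: bystander: 50 ml screw-cap tube with a blue cap, 33 mm across, 115 mm tall, standing; origin at its foot
- tube50_b: bystander: 50 ml screw-cap tube with a red cap, 33 mm across, 115 mm tall, standing; origin at its foot
- dish_a: bystander: petri dish, 57 mm across, 15 mm high; origin under its centre
- slide_box: bystander: flat hinged slide box, 91 x 95 x 34 mm; origin under its centre
- amber_bottle: bystander on the dock's shelf: brown bottle, 45 mm across, 90 mm tall; origin at its foot
- canister: bystander on the dock's shelf: clear canister, 41 mm across, 67 mm tall; origin at its foot
There are look-alikes about, which are no part of the job. Leave any yellow look-alike of the bucket alone.

How it is judged (in metres and radians):
On the way:
1. the bucket hangs mouth up in the fingers, its foot clear above the worktop (angle between bucket's own x axis and vertical below 0.45 rad and height (world z) of bucket_foot above 0.02 m and contact force between the fingers and bucket above 1 N and contact force between bucket and dock below 0.1 N), for 0.2 s.
At the end, for the whole second after the job is handed in: The bucket stands in the pocket, mouth up (within 6 degrees of upright), foot on the pocket floor (within 4 mm) and within 12 mm of its centre, bosses along the dock's y (within 14 degrees), at rest and released (angle between bucket's own x axis and vertical below 0.1 rad and horizontal distance between bucket_foot and pocket below 0.012 m and z of bucket_foot in the frame of pocket below 0.004 m and angle between the y axis of bucket and the y axis of dock, either way round below 0.25 rad and linear speed of bucket below 0.02 m/s and contact force between the fingers and bucket below 0.1 N); the robot touches nothing.
It fails at once if the bucket is dropped (falls free, touching nothing, faster than 0.4 m/s: a fall of about 8 mm) (contact force between bucket and anything else below 0.02 N and linear speed of bucket above 0.4 m/s).
It fails at once if a bystander is moved more than 30 mm or tipped (distance of any of tube50_a, tube50_b, dish_a, slide_box, amber_bottle, canister from where it was at the start of the episode above 0.03 m or angle between any of tube50_a, tube50_b, dish_a, slide_box, amber_bottle, canister's own z axis and vertical above 0.5 rad).
It also fails if it takes over 53 s, if anything falls off the work surface, if the arm or the gripper's body presses on something with over 40 N, if the wrist force passes 120 N, or if a joint passes its speed limit or range.

### The arm

A 7-joint arm with a two-finger parallel gripper is mounted at the origin on a cart in front of the work surface, level with it; the furniture and walls round the work are solid. World frame = base frame: x ahead of the robot, y to its left, z up, the work surface at z = 0. Lengths are in mm, angles in rad, forces in N, time in s.
With the tool pointing down it reaches from about 350 to 775 mm from the base axis. Payload 3.1 kg.
Tool frame: the origin (TCP) lies on the centre line of the jaws, within the pads' length; the fingertips stand 25 mm ahead of it and the grasp point (between the pads) lies 6 mm ahead of it; z points along the fingers, y is the line along which they close (so a half turn about z gives the same grasp; the last joint's range is limited). The gripper opens to 85 mm and grips with 20 to 120 N. Pads are 22 mm wide; open, the fingers measure 114 mm over their backs; the gripper's body (76 mm by 85 mm) begins 54 mm behind the grasp point. The pads swing forward as they close: fully open they stand 13 mm farther back than shut.
Start: joints at [-1.235, 0.311, 0.014, 1.512, -0.004, 1.319, -0.027], TCP at [202.856, 511.24, 256.304] pointing down, gripper open.
Joint ranges: [-2.7, 2.7], [-0.3, 1.91], [-1.27, 1.3], [0.12, 2.57], [-1.44, 4.58], [0.2, 2.03], [-3.05, 3.05]. Speed limits (rad/s): [2.79, 2.79, 3.14, 3.14, 3.14, 3.14, 3.14].

### API

Orientations are given as [roll, pitch, yaw] about the fixed x, y, z axes, in that order (R = Rz(yaw) Ry(pitch) Rx(roll)).
In Python, from workcell import state, vision, sign_off, nets gives the robot as it stands.
- The arm moves only by the shell command python3 -m pendant 'ROWS' [FORCE]. ROWS is JSON, a list of rows, each a list of 3 entries, a list of its own where there are three numbers: the shift along the tool's x, y, z in mm, then the turn, a rotation vector about the tool's x, y, z in rad, then the opening, from 0 (shut) to 1 (fully open). A call has 1 to 20 rows; each row is the pose to reach, as a shift and turn from the pose commanded when the call began, along the tool's axes at that moment; what a row does not reach only later rows make up. A row lasts 1/12 s, in which the tool goes at most 41.7 mm and 7.16 degrees, less where a joint would pass 70% of its speed; a pose out of reach is approached as far as the arm can. A call with a gripper value outside its range is refused whole. The fingers move at their own pace and stop on an object; FORCE is the grip in N (left out, the last holds). Time passes only in rows, so rows that repeat a pose let the fingers close. It gives the time, the measured TCP pose, the force, the opening and the grip force at its end, in the units of the state.
- state(): the state, without advancing time (a new reading comes with each control period).
- vision.get_image(name): name is "side" or "top" or "wrist"; returns a dict with "pixels" (480x640x3 uint8, red, green, blue), "z_map" (480x640 float32, mm along the optical axis (not along the pixel's ray), 0 where there is no reading), "fx", "fy", "cx", "cy" (pixels), "position" and "orientation" of the camera in the world. Camera axes: x right, y up, looking along -z (the intrinsics and any distortion apply to the point x, -y, -z); pixel columns grow to the right and rows downward; lengths in mm; the calibration is good to about 2 mm. A picture is of the moment at which its call begins.
- sign_off(): hands the job in; it is judged then, once.
Trained networks look in the newest picture that a camera, given by its name, has taken for a name from the list of things; names that differ only in an ending like _2 or _b are one class to them, and where a whole thing is asked for, a point or a joint stands for the part that bears it (a point fixed in the world has none). Each returns a list of dicts, best first, with "p" (0 to 1); they miss things now and then, are a little off and sometimes report something else, mostly with a low value. They report only what shows in the picture. A call takes as long as a camera call. They do not tell look-alikes from the thing itself.
- nets.recognise(camera, label): "extent" ([centre column, centre row, width, height] in pixels, round what is visible of it).
- nets.outline_of(camera, label): "pixels" (480x640 bool, what is visible of it) and "extent" ([centre column, centre row, width, height] in pixels, round what is visible of it).
The state is a dict: "clock": time; "qpos": joint angles; "qvel": joint speeds; "joint_efforts": joint torques, N m; "eef_pos": TCP position; "tcp_rot": TCP orientation; "ft_force": force on the tool from outside, world axes, zero at the start; "wrist_torque": the same for the moment, N m; "gripper_width": finger opening in mm; "finger_force": force on a finger pad.
Only numpy, scipy, OpenCV 4.12 (cv2) and the standard library are available. Lean on these libraries where they do the work, as an engineer would, in place of code of your own. Each camera call takes 0.05 s, during which the arm holds its last target. There are 200 camera calls.

## Working session

There is one attempt and no reset: what is moved stays moved. The work goes in short steps, Python scripts to look and compute and a shell command to move; the robot and the scene stay as the last step left them, time stands still between calls to the robot, and variables do not carry over. Pictures are saved under pics/ and viewed, at most 10 in all, crops included, and the job is handed in when it is done.

```bash
mkdir -p pics; ls
cat > h.py <<'E'
import numpy as np, cv2
from scipy.spatial.transform import Rotation as R
from workcell import state, vision, nets
def cam(n):
    im=vision.get_image(n); return im
def camR(im):
    o=np.array(im["orientation"],float)
    return o if o.shape==(3,3) else R.from_euler('xyz',o).as_matrix()
def pts(im,u,v,z=None):
    u=np.atleast_1d(u).astype(float);v=np.atleast_1d(v).astype(float)
    if z is None: z=im["z_map"][v.astype(int),u.astype(int)]
    p=np.stack([(u-im["cx"])/im["fx"]*z,-(v-im["cy"])/im["fy"]*z,-z],-1)
    return p@camR(im).T+np.array(im["position"])
def save(im,f,box=None,s=1):
    a=im["pixels"][...,::-1]
    if box: a=a[box[1]:box[3],box[0]:box[2]]
    cv2.imwrite("pics/"+f,cv2.resize(a,None,fx=s,fy=s,interpolation=cv2.INTER_CUBIC))
E
python3 - <<'E'
from h import *
s=state(); print({k:np.round(v,3).tolist() for k,v in s.items()})
for n in ["top","side"]:
    im=cam(n); save(im,n+"0.png"); print(n,{k:im[k] for k in im if k not in("pixels","z_map")})
    for l in ["bucket","bucket_bosses","dock","tube50_a","dish_a","slide_box"]:
        for d in nets.recognise(n,l):
            e=d["extent"]; print(l,round(d["p"],2),np.round(e),np.round(pts(im,e[0],e[1])[0]))
E
```

```text
pics
{'clock': 0.0, 'qpos': [-1.235, 0.312, 0.014, 1.513, -0.004, 1.319, -0.027], 'qvel': [-0.003, 0.0, 0.002, 0.001, 0.0, -0.002, -0.001], 'joint_efforts': [0.0, -37.991, 0.146, -23.058, 0.012, 0.014, 0.0], 'eef_pos': [202.602, 510.606, 255.209], 'tcp_rot': [-3.139, 0.0, 2.764], 'ft_force': [-0.402, 0.311, -0.13], 'wrist_torque': [0.029, 0.009, -0.01], 'finger_force': 0.0, 'gripper_width': 85.603}
top {'fx': 531.3829024576044, 'fy': 531.3829024576044, 'cx': 318.0395336322769, 'cy': 241.35070696528024, 'position': array([ 391.24508569,  151.50673555, 1456.7661533 ]), 'orientation': array([ 0.10062035, -0.00658808, -1.58272362])}
bucket 0.94 [290. 228.  39.  25.] [570. 215.  46.]
bucket 0.64 [303. 286.  24.  45.] [414. 183.  51.]
bucket_bosses 0.74 [291. 227.  42.  21.] [573. 211.  51.]
bucket_bosses 0.7 [302. 283.  27.  45.] [422. 183.  50.]
bucket_bosses 0.16 [360. 152.  19.  26.] [698.  50. 331.]
dock 0.76 [380. 170. 123.  96.] [673.   1. 272.]
tube50_a 0.56 [218. 247.  20.  16.] [515. 393. 116.]
tube50_a 0.48 [197. 261.  20.  14.] [479. 446. 115.]
dish_a 0.61 [427. 295.  23.  21.] [ 389. -152.   12.]
slide_box 0.81 [219. 307.  45.  46.] [362. 407.  33.]
slide_box 0.29 [380. 168. 120. 100.] [675.  -0. 276.]
side {'fx': 565.2770440985274, 'fy': 565.2770440985274, 'cx': 320.33690503990954, 'cy': 231.15157147612686, 'position': array([ 222.78047177, -923.5029464 ,  753.71370755]), 'orientation': array([ 1.09087745,  0.0050104 , -0.28439283])}
bucket 0.79 [330. 271.  42.  38.] [564. 180.  46.]
bucket 0.59 [274. 286.  44.  29.] [424. 164.  37.]
bucket_bosses 0.64 [272. 290.  50.  27.] [421. 165.  28.]
bucket_bosses 0.64 [329. 268.  35.  38.] [564. 184.  50.]
dock 0.63 [420. 267. 113. 183.] [760. 100.  68.]
tube50_a 0.88 [274. 221.  12.  41.] [489. 447.  62.]
tube50_a 0.69 [287. 227.  13.  42.] [512. 396.  65.]
```

View pics/top0.png

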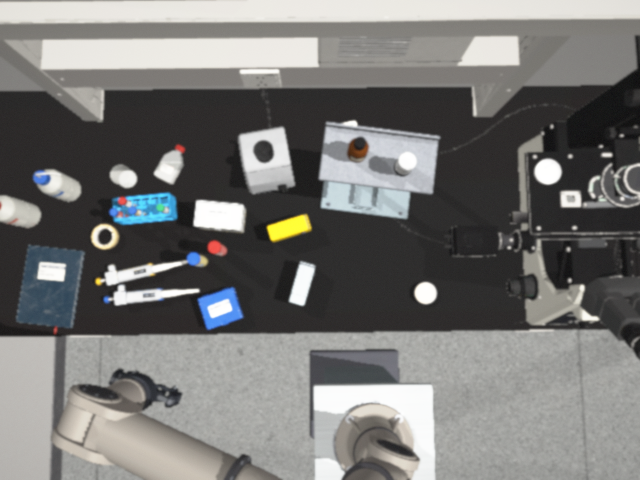

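View pics/side0.png

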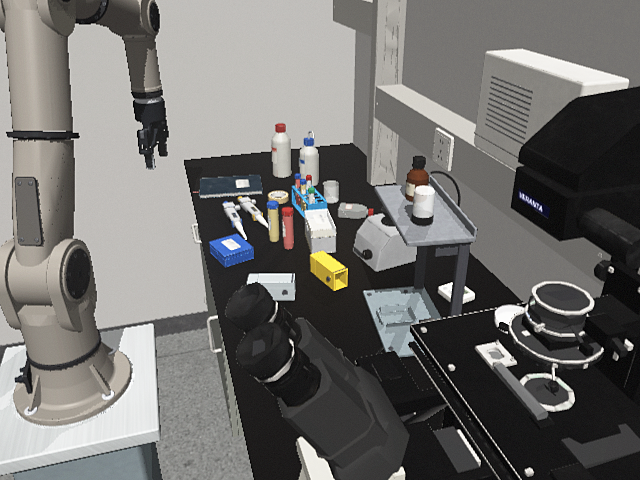

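The top view shows a steel-grey box at (302,284), a yellow look-alike at (289,228) and a white rack box at (219,215). In the side view the steel box is at (272,287) and the yellow one at (329,270). I choose the steel one, and next I'll check it close up and fit its pose and the dock's.

Run:
```python
from h import *
im=cam("side")
a=cv2.resize(im["pixels"][255:365,230:450,::-1],None,fx=3.6,fy=3.6,interpolation=cv2.INTER_CUBIC)
t=cam("top")
b=cv2.resize(t["pixels"][250:320,270:335,::-1],None,fx=3,fy=3,interpolation=cv2.INTER_CUBIC)
c=np.zeros((600,800,3),np.uint8);c[:396,:792]=a;c[396:600,:195]=b[:204]
cv2.imwrite("pics/crop1.png",c)
V,U=np.mgrid[0:480,0:640]
P=pts(t,U.ravel(),V.ravel()); C=t["pixels"].reshape(-1,3).astype(int)
def rect(m,n):
    q=P[m][:,:2].astype(np.float32); r=cv2.minAreaRect(q); print(n,m.sum(),np.round(r[0],1),np.round(r[1],1),round(r[2],1),"z",np.round(np.median(P[m][:,2]),1),"mean",np.round(q.mean(0),1))
near=(np.abs(P[:,0]-418)<75)&(np.abs(P[:,1]-183)<60)
rect(near&(P[:,2]>40),"bucket top")
rect(near&(P[:,2]>12)&(P[:,2]<40),"bucket mid")
d=(P[:,0]>520)&(P[:,0]<850)&(abs(P[:,1]-10)<170)
rect(d&(abs(P[:,2]-268)<12),"shelf"); 
rect(d&(P[:,0]<680)&(P[:,2]>3)&(P[:,2]<13)&(C.sum(1)>200),"plate")
rect(d&(P[:,0]<680)&(P[:,2]>14)&(P[:,2]<30)&(C.sum(1)>200),"tabs")
V,U=np.mgrid[0:480,0:640]
Ps=pts(im,U.ravel(),V.ravel());np.savez("c.npz",P=P,C=C,Ps=Ps,Cs=im["pixels"].reshape(-1,3))
m=(Ps[:,0]>500)&(Ps[:,0]<850)&(abs(Ps[:,1]-10)<170)
P=Ps;
rect(m&(abs(P[:,2]-268)<12),"shelf s"); rect(m&(P[:,2]>14)&(P[:,2]<30)&(P[:,0]<740),"tabs s");rect(m&(P[:,2]>3)&(P[:,2]<12)&(P[:,0]<740)&(im["pixels"].reshape(-1,3).sum(1)>200),"plate s")
near=(np.abs(P[:,0]-418)<85)&(np.abs(P[:,1]-183)<40)
rect(near&(P[:,2]>44),"bucket s");
```

```text
bucket top 1899 [419.6 174.5] [ 60.2 110. ] 73.5 z 1456.8 mean [401.6 162.3]
bucket mid 21 [415.7 175.5] [45.7 96. ] 89.4 z 29.9 mean [435.9 171. ]
shelf 5485 [696.6   1.2] [260.9 127.1] 81.8 z 271.3 mean [695.3   2.2]
plate 1743 [623.   15.2] [115.4 320.3] 0.5 z 7.4 mean [645.3   0.7]
tabs 136 [630.5  50. ] [ 91.  279.5] 11.3 z 18.4 mean [641.6  11.5]
shelf s 3350 [696.5   2.1] [268.1 130.9] 83.1 z 270.4 mean [687.9 -36. ]
tabs s 298 [639.8  80.4] [ 91.7 237.8] 18.9 z 19.3 mean [650.1  41.8]
plate s 2425 [666.5  39.3] [165.8 306.1] 8.2 z 6.5 mean [663.1  16.8]
bucket s 458 [422.4 184.1] [ 44.4 109.1] 74.0 z 48.2 mean [423.5 182.5]
```

View pics/crop1.png

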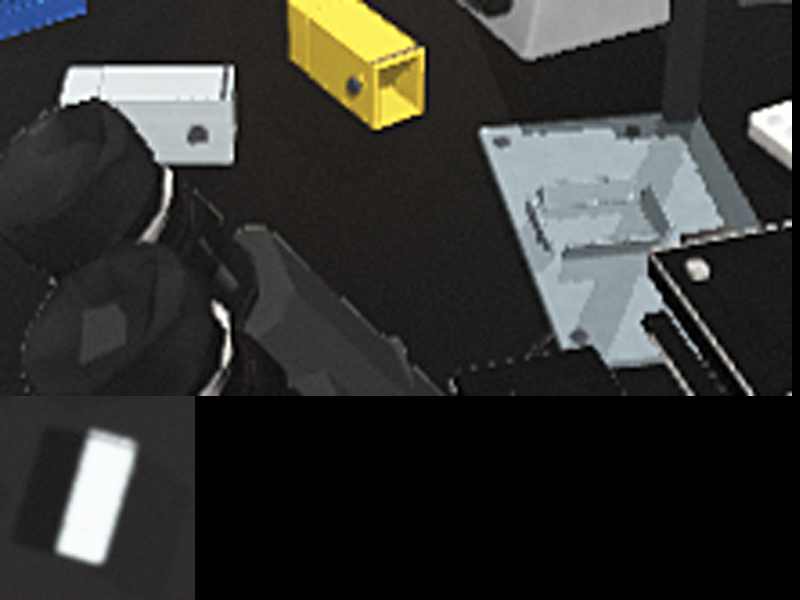

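The crop confirms the choice. The steel box has a dark boss at crop (198,134), close to its right end, so its mouth faces away from the robot. The yellow box at (355,60) is the look-alike, and the dock's tabbed pocket is at (600,215). Next I'll work out a hover move over the bosses.

```bash
cat >> h.py <<'E'
def rel(pos,rpy):
    s=state(); R0=R.from_euler('xyz',s["tcp_rot"]); 
    d=R0.inv().apply(np.array(pos)-s["eef_pos"]); w=(R0.inv()*R.from_euler('xyz',rpy)).as_rotvec()
    print("shift",np.round(d,1),"turn",np.round(w,3)); return d,w
E
python3 - <<'E'
from h import *
rel([430,180,215],[np.pi,0,2.862])
z=np.load("c.npz");P=z["Ps"];C=z["Cs"].astype(int)
V,U=np.mgrid[0:480,0:640]
m=(P[:,0]>580)&(P[:,0]<760)&(abs(P[:,1]-10)<90)&(P[:,2]>14)&(P[:,2]<26)
r=cv2.minAreaRect(P[m][:,:2].astype(np.float32));print(r,m.sum())
Q=z["P"];m=(Q[:,0]>600)&(Q[:,0]<850)&(abs(Q[:,1])<170)&(abs(Q[:,2]-268)<5);print(cv2.minAreaRect(Q[m][:,:2].astype(np.float32)))
E
```

```text
shift [-333.3 -224.1   41.3] turn [ 0.     0.    -0.098]
((683.917724609375, 44.94798278808594), (166.67752075195312, 86.53079986572266), 63.159523010253906) 244
((696.4403686523438, 1.2116546630859375), (260.9261779785156, 126.92048645019531), 81.87291717529297)
```

```bash
python3 -m pendant '[[[-80,-55,10],[0,0,-0.03],1],[[-170,-115,20],[0,0,-0.06],1],[[-333,-224,41],[0,0,-0.098],1],[[-333,-224,41],[0,0,-0.098],1],[[-333,-224,41],[0,0,-0.098],1],[[-333,-224,41],[0,0,-0.098],1],[[-333,-224,41],[0,0,-0.098],1],[[-333,-224,41],[0,0,-0.098],1],[[-333,-224,41],[0,0,-0.098],1],[[-333,-224,41],[0,0,-0.098],1],[[-333,-224,41],[0,0,-0.098],1],[[-333,-224,41],[0,0,-0.098],1],[[-333,-224,41],[0,0,-0.098],1]]'
python3 - <<'E'
from h import *
im=cam("wrist"); save(im,"w1.png"); print(im["position"],im["orientation"])
V,U=np.mgrid[0:480,0:640]
P=pts(im,U.ravel(),V.ravel());ok=(im["z_map"].ravel()>0)
m=ok&(np.abs(P[:,0]-425)<85)&(np.abs(P[:,1]-180)<60)&(P[:,2]>42)&(P[:,2]<58)
print(m.sum(),cv2.minAreaRect(P[m][:,:2].astype(np.float32)),np.median(P[m][:,2]))
for l in["bucket","bucket_bosses"]:
  for d in nets.recognise("wrist",l): print(l,d["p"],np.round(d["extent"]))
for d in nets.outline_of("wrist","bucket"):
    k=d["pixels"].ravel()
    q=P[k&ok&(P[:,2]>5)]; print(len(q), cv2.minAreaRect(q[:,:2].astype(np.float32)))
E
```

```text
clock: 1.88
eef_pos: [429.4, 181.0, 215.4]
tcp_rot: [3.141, -0.001, 2.862]
ft_force: [-0.3, -0.4, -0.5]
gripper_width: 85.4
finger_force: 0.0
[357.0192753  201.14043208 332.8612352 ] [-2.99676124e-01 -3.52587859e-04  1.29120523e+00]
7225 ((423.4878845214844, 186.63458251953125), (39.7330322265625, 109.97685241699219), 73.1428451538086) 49.938895456588796
bucket 0.62 [324. 214.  57. 144.]
bucket_bosses 0.95 [391. 358. 102. 117.]
7367 ((423.4835510253906, 186.58204650878906), (48.43296432495117, 109.96212768554688), 73.06383514404297)
6138 ((540.8369140625, 222.41629028320312), (83.20179748535156, 160.16717529296875), 64.72185516357422)
```

View pics/w1.png

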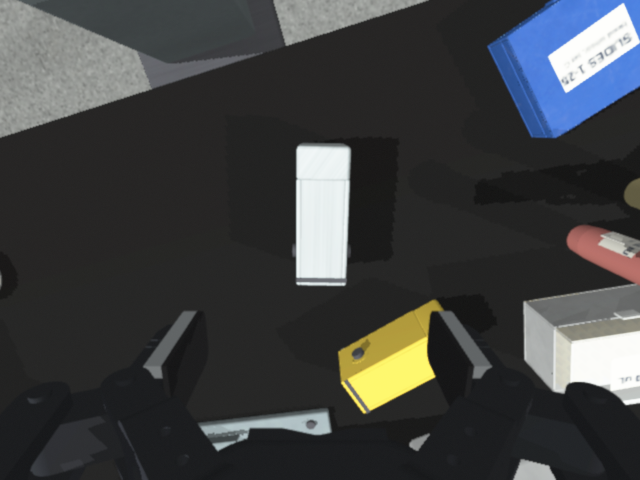

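The steel bucket is at (323,214) with its bosses at row 250 and its mouth at row 285. The yellow one is at (392,357). The bucket's centre is at (423.5,186.6) and its axis at -16.9°.

Run:
```python
from h import *
rel([455,176.7,80],[np.pi,0,2.847]);rel([455,176.7,29.5],[np.pi,0,2.847])
```

```text
shift [-26.3   2.1 135.4] turn [ 0.    -0.     0.018]
shift [-26.3   2.1 185.9] turn [ 0.    -0.     0.018]
```

```bash
python3 -m pendant '[[[-13,1,30],[0,0,0.015],1],[[-26,2,65],[0,0,0.015],1],[[-26,2,100],[0,0,0.015],1],[[-26,2,130],[0,0,0.015],1],[[-26,2,150],[0,0,0.015],1],[[-26,2,165],[0,0,0.015],1],[[-26,2,175],[0,0,0.015],1],[[-26,2,182],[0,0,0.015],1],[[-26,2,186],[0,0,0.015],1],[[-26,2,186],[0,0,0.015],1],[[-26,2,186],[0,0,0.015],1]]' && python3 -m pendant '[[[0,0,0],[0,0,0],0.65],[[0,0,0],[0,0,0],0.62],[[0,0,0],[0,0,0],0.6],[[0,0,0],[0,0,0],0.59],[[0,0,0],[0,0,0],0.58],[[0,0,0],[0,0,0],0.57],[[0,0,0],[0,0,0],0.57],[[0,0,0],[0,0,0],0.57],[[0,0,0],[0,0,0],0.57]]' 20
```

```text
clock: 3.0
eef_pos: [455.9, 175.4, 30.0]
tcp_rot: [3.14, 0.001, 2.847]
ft_force: [1.3, 0.2, 0.3]
gripper_width: 85.4
finger_force: 0.0
clock: 3.75
eef_pos: [455.8, 175.4, 29.8]
tcp_rot: [3.14, 0.001, 2.847]
ft_force: [-1.7, 1.7, 4.6]
gripper_width: 48.7
finger_force: 7.2
```

```bash
python3 -m pendant '[[[0,0,0],[0,0,0],0.574],[[0,0,0],[0,0,0],0.574],[[0,0,0],[0,0,0],0.574],[[0,0,0],[0,0,0],0.574]]' 20; python3 -m pendant '[[[0,0,0],[0,0,0],0.567],[[0,0,0],[0,0,0],0.567],[[0,0,0],[0,0,0],0.567],[[0,0,0],[0,0,0],0.567]]' 20; python3 -m pendant '[[[0,0,0],[0,0,0],0.57],[[0,0,0],[0,0,0],0.57],[[0,0,0],[0,0,0],0.57],[[0,0,0],[0,0,0],0.57]]' 60
```

```text
clock: 4.08
eef_pos: [455.8, 175.3, 29.4]
tcp_rot: [3.141, 0.001, 2.847]
ft_force: [1.4, 2.6, 3.7]
gripper_width: 48.8
finger_force: 1.8
clock: 4.42
eef_pos: [455.8, 175.3, 29.5]
tcp_rot: [3.141, 0.001, 2.847]
ft_force: [1.2, 2.8, 3.2]
gripper_width: 48.6
finger_force: 12.4
clock: 4.75
eef_pos: [455.6, 175.1, 29.5]
tcp_rot: [3.141, 0.001, 2.847]
ft_force: [1.4, 1.7, 4.3]
gripper_width: 48.9
finger_force: 10.6
```

Run:
```python
from h import *
im=cam("wrist"); save(im,"w2.png",(160,160,480,400),2.4)
```

```text
(no output)
```

View pics/w2.png

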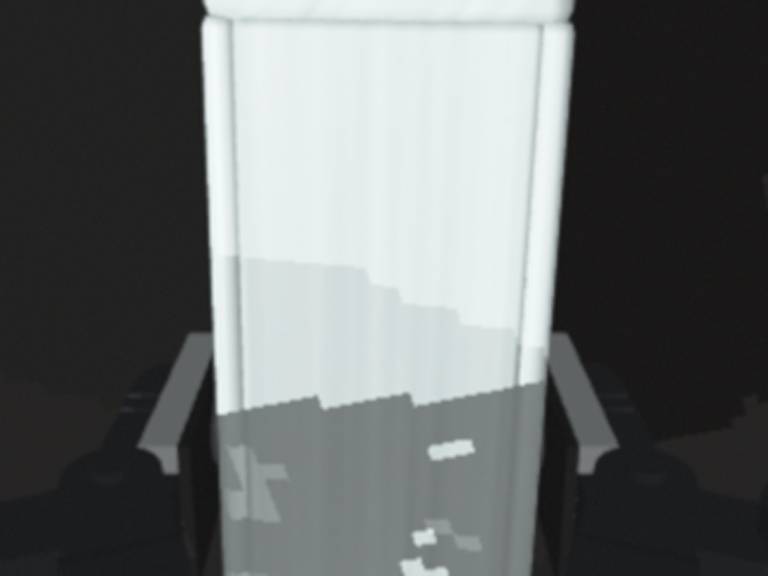

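The pads sit on both bosses at crop (200,400) and (565,400), clear of the bucket's sides. Next is a firm grip and lift, then a lean at a staging point in front of the dock.

```bash
python3 -m pendant '[[[0,0,0],[0,0,0],0.4],[[0,0,0],[0,0,0],0.4],[[0,0,0],[0,0,0],0.4],[[0,0,0],[0,0,0],0.4],[[0,0,-5],[0,0,0],0.4],[[0,0,-20],[0,0,0],0.4],[[0,0,-50],[0,0,0],0.4],[[0,0,-90],[0,0,0],0.4],[[0,0,-130],[0,0,0],0.4],[[0,0,-160],[0,0,0],0.4],[[0,0,-170],[0,0,0],0.4],[[0,0,-170],[0,0,0],0.4]]' 70
cat >> h.py <<'E'
def lean(th,yaw): return (R.from_euler('xyz',[np.pi,0,yaw])*R.from_rotvec([0,-th,0]))
def boss2tcp(b,th,yaw): return np.array(b)-6*lean(th,yaw).apply([0,0,1])
E
python3 - <<'E'
from h import *
r=lean(0.96,3.0); rel(boss2tcp([464,34,200],0.96,3.0),r.as_euler('xyz'))
E
```

```text
clock: 5.8
eef_pos: [455.8, 174.3, 200.8]
tcp_rot: [3.141, 0.002, 2.846]
ft_force: [0.1, 0.5, -1.8]
gripper_width: 47.0
finger_force: 72.3
shift [ -43.8 -132.6   -2.6] turn [-0.073 -0.956 -0.142]
```

```bash
python3 -m pendant '[[[-5,-15,0],[-0.01,-0.1,-0.015],0.4],[[-10,-32,0],[-0.015,-0.2,-0.03],0.4],[[-15,-48,0],[-0.023,-0.3,-0.045],0.4],[[-20,-64,0],[-0.03,-0.4,-0.06],0.4],[[-25,-80,-1],[-0.038,-0.5,-0.075],0.4],[[-30,-95,-1],[-0.046,-0.6,-0.09],0.4],[[-35,-110,-2],[-0.053,-0.7,-0.105],0.4],[[-40,-122,-2],[-0.06,-0.8,-0.12],0.4],[[-42,-130,-2],[-0.068,-0.88,-0.133],0.4],[[-44,-133,-3],[-0.073,-0.956,-0.142],0.4],[[-44,-133,-3],[-0.073,-0.956,-0.142],0.4],[[-44,-133,-3],[-0.073,-0.956,-0.142],0.4],[[-44,-133,-3],[-0.073,-0.956,-0.142],0.4]]' 70
python3 - <<'E'
from h import *
r=lean(0.96,3.0); rel(boss2tcp([464,34,200],0.96,3.0),r.as_euler('xyz')); print(np.round(state()["qpos"],3))
im=cam("wrist"); save(im,"w3.png"); im=cam("side"); save(im,"s3.png",(200,130,500,370),2.5)
E
```

```text
clock: 6.88
eef_pos: [461.3, 31.9, 206.8]
tcp_rot: [-3.13, 0.933, 2.992]
ft_force: [1.0, -0.4, -1.5]
gripper_width: 46.9
finger_force: 72.4
shift [ 4.2  2.5 -0. ] turn [-0.018 -0.027 -0.005]
[-0.092 -0.159 -0.329  2.552  1.763  0.431 -0.618]
```

View pics/s3.png

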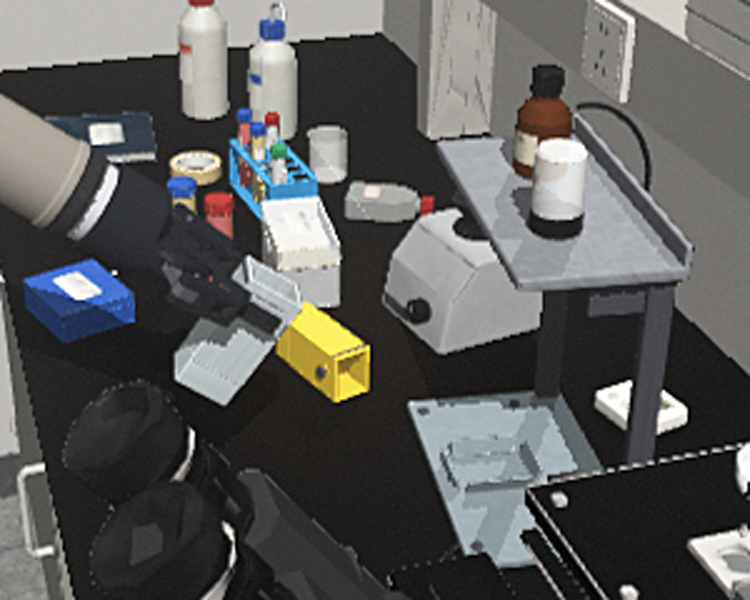

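View pics/w3.png

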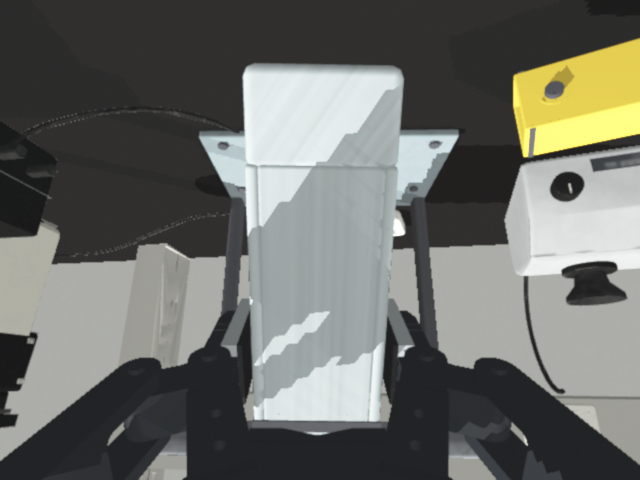

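It is held cleanly at 55° lean, with the pads on the bosses (wrist view, rows 310-400) and the dock straight ahead. Now I slacken the grip gradually.

```bash
python3 -m pendant '[[[0,0,0],[0,0,0],0.56],[[0,0,0],[0,0,0],0.565],[[0,0,0],[0,0,0],0.568],[[0,0,0],[0,0,0],0.57],[[0,0,0],[0,0,0],0.571],[[0,0,0],[0,0,0],0.571],[[0,0,0],[0,0,0],0.571],[[0,0,0],[0,0,0],0.571]]' 20
cat > ang.py <<'E'
from h import *
def bucket_angle():
    for n in["side"]:
        im=cam(n); b=np.array(state()["eef_pos"])
        V,U=np.mgrid[0:480,0:640];P=pts(im,U.ravel(),V.ravel());C=im["pixels"].reshape(-1,3).astype(int)
        m=(im["z_map"].ravel()>0)&(np.linalg.norm(P-b,axis=1)<115)&(C.min(1)>120)&(C.max(1)-C.min(1)<45)&(P[:,2]<300)
        Q=P[m]; ax=np.array([.99,-.141,0]); 
        xz=np.stack([(Q-b)@ax,Q[:,2]-b[2]],1); print(m.sum(),"lowest",xz[xz[:,1].argmin()].round(),"rear",xz[xz[:,0].argmin()].round(),"rect",[np.round(k,1) for k in cv2.minAreaRect(xz.astype(np.float32))])
        return im
E
python3 - <<'E'
from ang import *
bucket_angle()
E
```

```text
clock: 7.65
eef_pos: [464.5, 32.9, 211.7]
tcp_rot: [-3.137, 0.941, 2.985]
ft_force: [-0.9, 0.1, -2.3]
gripper_width: 49.1
finger_force: 7.6
1121 lowest [ -1. -93.] rear [-49.  49.] rect [array([ -6.7, -21.6]), array([ 78.3, 144. ]), np.float64(2.6)]
```

```bash
cat > ang.py <<'E'
from h import *
def bucket_angle():
    im=cam("side"); b=np.array(state()["eef_pos"])
    V,U=np.mgrid[0:480,0:640];P=pts(im,U.ravel(),V.ravel());C=im["pixels"].reshape(-1,3).astype(int)
    m=(im["z_map"].ravel()>0)&(np.linalg.norm(P-b,axis=1)<120)&(C.min(1)>80)&(C.max(1)-C.min(1)<45)
    ax=np.array([.99,-.141,0]);ay=np.array([.141,.99,0])
    q=np.stack([(P-b)@ax,(P-b)@ay,P[:,2]-b[2]],1); m&=abs(q[:,1]+20)<6
    q=q[m]; n,l,s,c=cv2.connectedComponentsWithStats(m.reshape(480,640).astype(np.uint8)); k=1+s[1:,4].argmax()
    q=q[(l.ravel()[m]==k)]
    print(len(q),"rect",[np.round(k,1) for k in cv2.minAreaRect(q[:,[0,2]].astype(np.float32))])
    for lo in range(-105,0,15):
        r=q[(q[:,2]>=lo)&(q[:,2]<lo+15)]
        if len(r)>5: print(lo,len(r),"x",np.percentile(r[:,0],[3,97]).round(),"y",np.median(r[:,1]).round(1))
    return im
E
python3 - <<'E'
from ang import *
bucket_angle()
E
```

```text
906 rect [array([ -6. , -36.9]), array([109.8,  50.7]), np.float64(74.6)]
-105 10 x [-17.   2.] y -20.9
-90 145 x [-41.   5.] y -20.3
-75 165 x [-39.  10.] y -20.5
-60 162 x [-35.  14.] y -20.5
-45 167 x [-31.  18.] y -20.5
-30 115 x [-29.  21.] y -20.8
-15 36 x [-21.  26.] y -21.3
```

It has swung to 15° from upright. I slacken slightly more to let it settle.

```bash
python3 -m pendant '[[[0,0,0],[0,0,0],0.572],[[0,0,0],[0,0,0],0.572],[[0,0,0],[0,0,0],0.573],[[0,0,0],[0,0,0],0.573],[[0,0,0],[0,0,0],0.573],[[0,0,0],[0,0,0],0.573]]' 20
python3 - <<'E'
from ang import *
bucket_angle()
E
```

```text
clock: 8.25
eef_pos: [464.5, 32.3, 211.6]
tcp_rot: [-3.136, 0.941, 2.984]
ft_force: [-0.2, 0.4, -2.1]
gripper_width: 49.0
finger_force: 2.0
900 rect [array([  3.3, -39.8]), array([ 50.2, 111.1]), np.float64(2.0)]
-105 36 x [-17.  28.] y -21.3
-90 153 x [-18.  28.] y -21.6
-75 156 x [-19.  27.] y -21.3
-60 160 x [-20.  28.] y -21.3
-45 158 x [-20.  26.] y -21.0
-30 113 x [-22.  26.] y -20.9
-15 32 x [-20.  26.] y -21.4
```

```bash
python3 -m pendant '[[[0,0,0],[0,0,0],0.56],[[0,0,0],[0,0,0],0.4],[[0,0,0],[0,0,0],0.4],[[0,0,0],[0,0,0],0.4],[[0,0,0],[0,0,0],0.4],[[0,0,0],[0,0,0],0.4]]' 70
python3 - <<'E'
from ang import *
im=bucket_angle()
# pocket tabs in the side picture: points above plate, in dock frame with approx pocket
V,U=np.mgrid[0:480,0:640];P=pts(im,U.ravel(),V.ravel());o=np.array([662.5,6,0])
q=np.stack([(P-o)@[.99,-.141,0],(P-o)@[.141,.99,0],P[:,2]],1)
m=(abs(q[:,0])<50)&(abs(q[:,1])<45)&(q[:,2]>13)&(q[:,2]<30)&(im["z_map"].ravel()>0)
q=q[m];
print(len(q)); H,_,_=np.histogram2d(q[:,0],q[:,1],bins=[np.arange(-50,51,5),np.arange(-45,46,5)]);print(H.astype(int))
np.savez("side_now.npz",**{k:im[k] for k in im})
E
```

```text
clock: 8.8
eef_pos: [464.5, 32.4, 211.6]
tcp_rot: [-3.136, 0.941, 2.984]
ft_force: [-0.0, 0.1, -1.4]
gripper_width: 47.2
finger_force: 71.7
903 rect [array([  3.4, -40. ]), array([ 50.1, 111.3]), np.float64(2.3)]
-105 42 x [-17.  28.] y -20.8
-90 148 x [-18.  30.] y -21.4
-75 152 x [-19.  27.] y -21.4
-60 156 x [-20.  28.] y -21.4
-45 164 x [-20.  26.] y -21.5
-30 114 x [-22.  26.] y -21.0
-15 35 x [-19.  26.] y -20.1
252
[[0 0 0 0 0 0 0 0 0 0 0 0 0 0 0 0 0 0]
 [0 0 0 0 0 0 0 0 0 0 0 0 0 0 0 0 0 0]
 [0 0 0 0 4 2 2 1 3 1 2 1 4 1 0 0 0 0]
 [0 0 0 0 1 0 0 1 0 1 0 0 0 0 0 0 0 0]
 [0 0 0 2 0 0 0 0 0 0 0 0 0 0 1 2 1 0]
 [0 0 5 1 0 0 0 0 0 0 0 0 0 0 2 7 0 0]
 [0 0 2 4 0 0 0 0 0 0 0 0 0 0 5 2 1 0]
 [0 0 5 1 0 0 0 0 0 0 0 0 0 0 3 4 0 0]
 [0 0 3 4 0 0 0 0 0 0 0 0 0 1 1 3 2 0]
 [0 0 4 3 0 0 0 0 0 0 0 0 0 0 3 7 0 0]
 [0 0 5 1 0 0 0 0 0 0 0 0 0 0 1 7 0 0]
 [0 0 4 3 0 0 0 0 0 0 0 0 0 0 2 6 0 0]
 [0 0 4 3 0 0 0 0 0 0 0 0 0 0 1 6 0 0]
 [0 0 4 4 0 0 0 0 0 0 0 0 0 0 3 6 0 0]
 [0 0 5 2 0 0 0 0 0 0 0 0 0 0 5 4 1 0]
 [0 0 5 1 0 0 0 0 0 0 0 0 0 0 5 3 0 0]
 [0 0 0 1 0 0 0 0 0 0 0 0 0 0 0 2 0 0]
 [0 0 0 1 2 5 4 9 3 5 7 4 3 4 0 0 0 0]
 [0 0 0 0 1 1 0 1 2 0 1 1 0 1 0 0 0 0]
 [0 0 0 0 0 0 0 0 0 0 0 0 0 0 0 0 0 0]]
```

Run:
```python
from h import *
im=dict(np.load("side_now.npz"))
V,U=np.mgrid[0:480,0:640];P=pts(im,U.ravel(),V.ravel());o=np.array([662.5,6,0])
ax=np.array([.99,-.141,0]);ay=np.array([.141,.99,0])
q=np.stack([(P-o)@ax,(P-o)@ay,P[:,2]],1)
q=q[(abs(q[:,0])<50)&(abs(q[:,1])<45)&(q[:,2]>13)&(q[:,2]<30)&(im["z_map"].ravel()>0)]
f=lambda m,k:(np.median(q[m][:,k]).round(1),np.median(q[m][:,2]).round(1),m.sum())
c=abs(q[:,1])<22;d=abs(q[:,0])<28
print("front",f(c&(q[:,0]<-25),0),"rear",f(c&(q[:,0]>25),0),"right",f(d&(q[:,1]<-20),1),"left",f(d&(q[:,1]>20),1))
for s in(-1,1):
    m=d&(s*q[:,1]>20); print("slope",np.polyfit(q[m][:,0],q[m][:,1],1))
th=.96-.035-0.02
r=lean(th,3.0).as_euler('xyz')
foot=o+0*ax
s=state();print(R.from_euler('xyz',s["tcp_rot"]).as_matrix()[:,2])
t=foot-5.0*ax+1.2*ay   # tcp over pocket (foot 5 ahead, -1.2 in y)
for z in(150,): 
    rel([t[0]-150*.99,t[1]+150*.141,z],r); rel([t[0],t[1],z],r)
```

```text
front (np.float64(-36.6), np.float64(20.7), np.int64(21)) rear (np.float64(38.2), np.float64(18.7), np.int64(49)) right (np.float64(-30.2), np.float64(18.4), np.int64(73)) left (np.float64(30.8), np.float64(17.9), np.int64(91))
slope [-1.60976793e-02 -3.02323551e+01]
slope [-2.18196945e-03  3.09381924e+01]
[ 0.79730879 -0.13191551 -0.58897962]
shift [23.4  4.1 72.4] turn [-0.018  0.036 -0.01 ]
shift [-64.9   7.1 193.5] turn [-0.018  0.036 -0.01 ]
```

```bash
python3 -m pendant '[[[4,1,12],[0,0.01,0],0.4],[[10,2,32],[-0.01,0.02,0],0.4],[[17,3,54],[-0.018,0.036,-0.01],0.4],[[22,4,70],[-0.018,0.036,-0.01],0.4],[[14,4,85],[-0.018,0.036,-0.01],0.4],[[0,5,105],[-0.018,0.036,-0.01],0.4],[[-18,5,129],[-0.018,0.036,-0.01],0.4],[[-35,6,153],[-0.018,0.036,-0.01],0.4],[[-50,6,174],[-0.018,0.036,-0.01],0.4],[[-60,7,187],[-0.018,0.036,-0.01],0.4],[[-65,7,194],[-0.018,0.036,-0.01],0.4],[[-65,7,194],[-0.018,0.036,-0.01],0.4],[[-65,7,194],[-0.018,0.036,-0.01],0.4],[[-65,7,194],[-0.018,0.036,-0.01],0.4]]' 70
cat > fit.py <<'E'
from h import *
o=np.array([663.3,6.2,0]);ax=np.array([.99,-.141,0]);ay=np.array([.141,.99,0])
def fit():
    im=cam("side");V,U=np.mgrid[0:480,0:640];P=pts(im,U.ravel(),V.ravel());C=im["pixels"].reshape(-1,3).astype(int)
    q=np.stack([(P-o)@ax,(P-o)@ay,P[:,2]],1)
    m=(im["z_map"].ravel()>0)&(abs(q[:,0])<50)&(abs(q[:,1]+20)<7)&(q[:,2]>26)&(q[:,2]<200)&(C.min(1)>60)
    n,l,s,c=cv2.connectedComponentsWithStats(m.reshape(480,640).astype(np.uint8)); k=1+s[1:,4].argmax()
    q=q[l.ravel()==k]; print(len(q),"z",np.percentile(q[:,2],[1,99]).round(1),"face y",np.median(q[:,1]).round(1),"yaw slope",np.polyfit(q[:,0],q[:,1],1)[0].round(3))
    print([np.round(k,1) for k in cv2.minAreaRect(q[:,[0,2]].astype(np.float32))])
    for lo in range(25,160,15):
        r=q[(q[:,2]>=lo)&(q[:,2]<lo+15)]
        if len(r)>5: print(lo,len(r),"x",np.percentile(r[:,0],[2,98]).round(1))
    print("qpos",np.round(state()["qpos"],2))
    return im
E
python3 - <<'E'
from fit import *
im=fit(); save(im,"s4.png",(300,130,520,320),3.4)
E
```

```text
clock: 10.02
eef_pos: [656.5, 8.4, 148.7]
tcp_rot: [-3.141, 0.902, 3.002]
ft_force: [-0.6, 0.6, -2.2]
gripper_width: 47.0
finger_force: 72.1
705 z [ 54.4 132.3] face y -19.7 yaw slope -0.007
[array([-5.3, 94.3]), array([84.4, 50.9]), np.float64(89.8)]
40 14 x [-27.7  17. ]
55 131 x [-28.9  18.7]
70 136 x [-29.2  19.4]
85 144 x [-29.5  18.8]
100 139 x [-29.6  18.4]
115 119 x [-29.9  19.2]
130 22 x [-29.7  18.3]
qpos [-0.02  0.33 -0.16  2.19  2.31  0.38 -0.93]
```

View pics/s4.png

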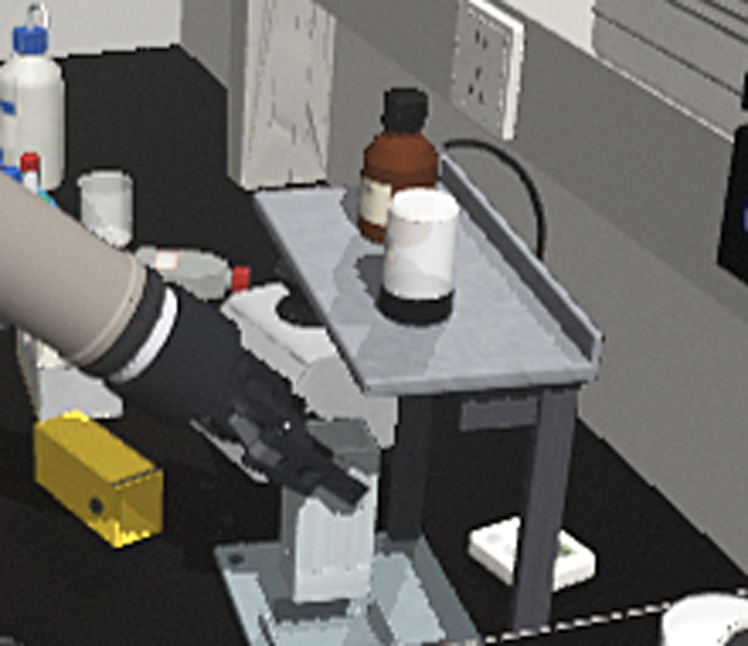

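The bucket hangs upright over the pocket at crop (330,530), well clear under the shelf. It needs to go about 5 mm forward and 45 mm down.

```bash
python3 -m pendant '[[[-3,0,4],[0,0,0],0.4],[[5,0,10],[0,0,0],0.4],[[12,0,16],[0,0,0],0.4],[[18,0,21],[0,0,0],0.4],[[23,0,25],[0,0,0],0.4],[[26,0,27],[0,0,0],0.4],[[28,0,28.5],[0,0,0],0.4],[[28,0,28.5],[0,0,0],0.4],[[28,0,28.5],[0,0,0],0.4],[[28,0,28.5],[0,0,0],0.4]]' 70
python3 - <<'E'
from fit import *
fit()
E
```

```text
clock: 10.9
eef_pos: [663.6, 7.0, 110.8]
tcp_rot: [-3.141, 0.906, 3.0]
ft_force: [0.2, -0.5, -1.7]
gripper_width: 47.1
finger_force: 72.1
580 z [26.5 93.3] face y -20.1 yaw slope -0.017
[array([ 2.3, 60.6]), array([69.1, 50.2]), np.float64(89.9)]
25 122 x [-22.   25.7]
40 129 x [-21.9  26.5]
55 134 x [-22.   26.5]
70 139 x [-22.3  26.4]
85 56 x [-22.5  25. ]
qpos [ 0.03  0.43 -0.22  2.19  2.44  0.47 -1.05]
```

```bash
python3 -m pendant '[[[1.7,0,-0.6],[0,0,0],0.4],[[2.5,0,0],[0,0,0],0.4],[[3.3,0,0.7],[0,0,0],0.4],[[4,0,1.3],[0,0,0],0.4],[[4.8,0,1.9],[0,0,0],0.4],[[4.8,0,1.9],[0,0,0],0.4],[[4.8,0,1.9],[0,0,0],0.4],[[4.8,0,1.9],[0,0,0],0.4]]' 70; python3 -m pendant '[[[0.8,0,0.6],[0,0,0],0.4],[[0.8,0,0.6],[0,0,0],0.4],[[0.8,0,0.6],[0,0,0],0.4],[[0.8,0,0.6],[0,0,0],0.4]]' 70;python3 -m pendant '[[[0.8,0,0.6],[0,0,0],0.4],[[0.8,0,0.6],[0,0,0],0.4],[[0.8,0,0.6],[0,0,0],0.4],[[0.8,0,0.6],[0,0,0],0.4]]' 70
```

```text
clock: 11.62
eef_pos: [661.8, 7.2, 105.3]
tcp_rot: [-3.141, 0.905, 3.0]
ft_force: [0.4, -0.6, -1.9]
gripper_width: 46.8
finger_force: 72.1
clock: 11.95
eef_pos: [661.7, 7.2, 104.3]
tcp_rot: [-3.141, 0.905, 3.0]
ft_force: [0.0, 0.5, -2.3]
gripper_width: 46.7
finger_force: 72.1
clock: 12.28
eef_pos: [661.8, 7.2, 103.4]
tcp_rot: [-3.141, 0.905, 3.0]
ft_force: [-0.1, -0.2, -1.3]
gripper_width: 46.9
finger_force: 72.2
```

Not touching yet, so I go on down in 0.7 mm steps.

```bash
for i in 1; do python3 -m pendant '[[[0.6,0,0.4],[0,0,0],0.4],[[0.6,0,0.4],[0,0,0],0.4],[[0.6,0,0.4],[0,0,0],0.4],[[0.6,0,0.4],[0,0,0],0.4]]' 70;  python3 -m pendant '[[[0.6,0,0.4],[0,0,0],0.4],[[0.6,0,0.4],[0,0,0],0.4],[[0.6,0,0.4],[0,0,0],0.4],[[0.6,0,0.4],[0,0,0],0.4]]' 70;python3 -m pendant '[[[0.6,0,0.4],[0,0,0],0.4],[[0.6,0,0.4],[0,0,0],0.4],[[0.6,0,0.4],[0,0,0],0.4],[[0.6,0,0.4],[0,0,0],0.4]]' 70; done | grep -E 'pos|ft'
```

```text
eef_pos: [662.2, 7.1, 103.3]
ft_force: [0.9, 0.5, 0.9]
eef_pos: [662.6, 7.1, 103.1]
ft_force: [0.6, -0.7, 3.8]
eef_pos: [663.0, 7.0, 103.0]
ft_force: [1.1, -0.1, 5.2]
```

It touched down (+5 N). I slacken, let it settle, then open and check.

```bash
python3 -m pendant '[[[0,0,0],[0,0,0],0.56],[[0,0,0],[0,0,0],0.568],[[0,0,0],[0,0,0],0.572],[[0,0,0],[0,0,0],0.572],[[0,0,0],[0,0,0],0.576],[[0,0,0],[0,0,0],0.58],[[0,0,0],[0,0,0],0.6],[[0,0,0],[0,0,0],0.64],[[0,0,0],[0,0,0],0.7],[[0,0,0],[0,0,0],0.76],[[0,0,0],[0,0,0],0.8],[[0,0,0],[0,0,0],0.8],[[0,0,0],[0,0,0],0.8],[[0,0,0],[0,0,0],0.8]]' 20
python3 - <<'E'
from fit import *
fit()
E
```

```text
clock: 14.45
eef_pos: [661.5, 7.2, 101.1]
tcp_rot: [-3.141, 0.905, 3.0]
ft_force: [-0.5, -0.3, -0.7]
gripper_width: 68.3
finger_force: 0.0
584 z [ 26.6 116.9] face y -20.2 yaw slope -0.002
[array([ 0.9, 72.3]), array([51.3, 92.6]), np.float64(0.2)]
25 125 x [-23.4  25.2]
40 135 x [-23.4  26. ]
55 130 x [-23.   24.9]
70 63 x [-23.6  26.2]
85 29 x [-0.7 26.1]
100 77 x [-7.3 25.6]
115 25 x [-7.2 25.5]
qpos [ 0.04  0.45 -0.23  2.2   2.46  0.5  -1.07]
```

It stands upright and centred within 1 mm, with its mouth at about 117. I back straight out along the tool axis.

```bash
python3 -m pendant '[[[0,0,-5],[0,0,0],0.8],[[0,0,-15],[0,0,0],0.8],[[0,0,-30],[0,0,0],0.8],[[0,0,-50],[0,0,0],0.8],[[0,0,-75],[0,0,0],0.8],[[0,0,-100],[0,0,0],0.8],[[0,0,-125],[0,0,0],0.8],[[0,0,-140],[0,0,0],0.8],[[0,0,-140],[0,0,0],0.8],[[0,0,-140],[0,0,0],0.8],[[0,0,-140],[0,0,0],0.8]]' 20
python3 - <<'E'
from fit import *
im=fit(); save(im,"s5.png",(230,130,520,340),2.7)
E
```

```text
clock: 15.42
eef_pos: [552.7, 22.7, 187.8]
tcp_rot: [-3.141, 0.906, 3.001]
ft_force: [0.9, -0.2, 0.5]
gripper_width: 68.3
finger_force: 0.0
847 z [ 26.8 117.2] face y -20.0 yaw slope -0.01
[array([ 1.3, 72.6]), array([93.1, 51.2]), np.float64(90.0)]
25 123 x [-23.2  24.4]
40 135 x [-22.7  24.7]
55 135 x [-23.4  25.4]
70 139 x [-22.8  24.9]
85 131 x [-22.9  25.3]
100 149 x [-23.9  24.2]
115 35 x [-21.1  25.7]
qpos [-0.09  0.07 -0.18  2.39  2.07  0.37 -0.78]
```

View pics/s5.png

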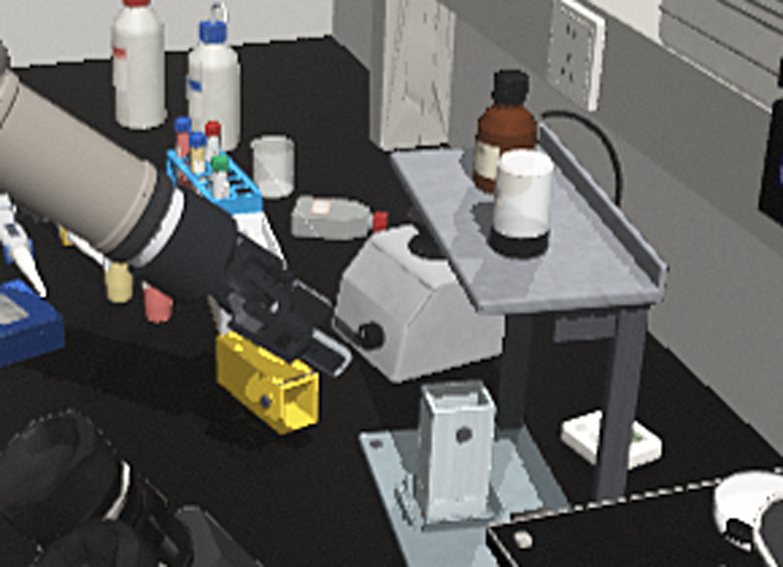

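The bucket stands mouth up in the pocket at crop (455,455). The gripper is clear and everything else is in place, so I hand in.

```bash
python3 -c "
from workcell import sign_off; print(sign_off())"
```

```text
the job is handed in; nothing more can be done
None
```

The steel bucket stands mouth up in the dock's pocket, about 1 mm from its centre and released, with nothing else visibly moved; the job is handed in at about 15.5 s, and no verdict came back.

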